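Lock the board clamp with its spring cotter

ROBOT

A 7-joint arm with a two-finger parallel gripper is mounted at the origin on the work surface. World frame = base frame: x ahead of the robot, y to its left, z up, the work surface at z = 0. Lengths are in mm, angles in rad, forces in N, time in s.
With the tool pointing down it reaches from about 425 to 950 mm from the base axis. Payload 4.7 kg.
Tool frame: the origin (TCP) lies on the mounting face of the last link; the fingertips stand 173 mm ahead of it and the grasp point (between the pads) lies 155 mm ahead of it (ctrl.tip_extent is the distance from the TCP to the fingertips, in mm); z points along the fingers, y is the line along which they close (so a half turn about z gives the same grasp; the last joint's range is limited). The gripper opens to 85 mm and grips with 20 to 120 N. Pads are 22 mm wide; open, the fingers measure 114 mm over their backs; the gripper's body (76 mm by 85 mm) begins 54 mm behind the grasp point. The pads swing forward as they close: fully open they stand 13 mm farther back than shut.
Start: joints at [-1.278, 0.469, -0.049, 1.532, 0.024, 1.141, -0.082], TCP at [213.448, 640.368, 404.735] pointing down, gripper open.
Joint ranges: [-2.59, 2.59], [-0.33, 1.99], [-1.39, 1.29], [0.1, 2.45], [-1.04, 4.18], [0.21, 1.99], [-2.66, 2.66]. Speed limits (rad/s): [2.57, 2.57, 3.14, 3.14, 3.14, 3.14, 3.14].

INTERFACE

Orientations are given as a rotation vector (axis times angle).
In Python, from station import ctrl, capture, camera_params gives the robot as it stands.
- The arm moves only by the tool send_rows, never from a script. Its argument "steps" is a list of rows, each an object with "linear": the shift along the world's x, y, z normalised to -1 to 1, where 1 is 0.3 m, a list of three; "rot": the turn, a rotation vector about the world's x, y, z normalised to -1 to 1, where 1 is 120 degrees, a list of three; "jaw": the closure, from 0 (fully open) to 1 (shut). A call has exactly 10 rows; each row is the pose to reach, as a shift and turn from the pose commanded when the call began; what a row does not reach only later rows make up. A row lasts 1/10 s, in which the tool goes at most 50 mm and 8.59 degrees, less where a joint would pass 70% of its speed; a pose out of reach is approached as far as the arm can. A call with a number of a shift or a turn outside -1 to 1 is refused whole. A call with a gripper value outside its range is refused whole. The fingers move at their own pace and stop on an object; "newtons" is the grip in N (left out, the last holds). Time passes only in rows, so rows that repeat a pose let the fingers close, or fill a call up. It gives the time, the measured TCP pose, the force, the opening and the grip force at its end, in the units of the state.
- ctrl.read_state(): the state, without advancing time (a new reading comes with each control period).
- capture(name): name is "side" or "top"; returns the picture (384x512x3 uint8, red, green, blue); there is no depth.
- camera_params(name): a dict with "fx", "fy", "cx", "cy" (pixels), "pose" (4x4, takes a point from camera to world coordinates). Camera axes: x right, y up, looking along -z (the intrinsics and any distortion apply to the point x, -y, -z); pixel columns grow to the right and rows downward; lengths in mm; the calibration is good to about 2 mm. A picture is of the moment at which its call begins. camera_params takes no time and is no camera call.
- ctrl.hand_in(): hands the job in; it is judged then, once.
The state is a dict: "t": time; "joints": joint angles; "joint_velocities": joint speeds; "joint_torque": joint torques, N m; "tcp_pos": TCP position; "orientation": TCP orientation; "contact_force": force on the tool from outside, world axes, zero at the start; "ft_torque": the same for the moment, N m; "opening": finger opening in mm; "grip_force": force on a finger pad.
Only numpy, scipy, OpenCV 4.12 (cv2) and the standard library are available. Lean on these libraries where they do the work, as an engineer would, in place of code of your own. Each camera call takes 0.05 s, during which the arm holds its last target. There are 200 camera calls.

TASK

On the repair bench stand two strap clamps, each with an upright pin and a spring cotter that is only started in the pin's cross hole. On the clamp that is holding the green circuit board, push the cotter's straight leg on through the hole until its bow has snapped over the pin, and let go. Leave the cotter of the empty clamp as it is.

Things in the scene. Friction and masses are not known exactly. Their poses are not given: they have to be found in the camera images.
- cotter_eye (a point): Centre of the eye (end loop, 19 mm wide) of the cotter on the clamp holding the green board: a hairpin of 5 mm steel wire, 83 mm long, level, 52 mm above the bench. x (level) points from eye to pin, the way to push; y to the bow's side. Outer end at x = -10.5 mm, straight leg at y = -6. Upright pin, 16 mm thick, 70 high: axis 70 mm ahead with the joint at 0, 40 when home.
- cotter (a joint): How far that cotter is pushed in, in m: 0 = leg just in the hole, 0.030 = fully home at its stop; starts at 0 to 0.006. It only slides along its straight leg. From 0.008 the sprung bow resists with up to about 10 N; by 0.019 it snaps over the pin and draws the cotter on to at least 0.026; let go earlier, it springs back to about 0.009.
- idle_cotter_eye (a point): The same point and axes of the identical cotter on the empty clamp (leave alone). Both clamps are fixed to the bench, yaw within 0.5 rad of the bench's x. Around an eye the bench is free; towards the pin come the clamp's base plate (12 mm high, 84 wide, from 35 mm before the pin's axis) and its strap (45 mm high, 26 wide, from 18 mm before it).
- idle_cotter (a joint): How far the empty clamp's cotter is in, in m, read like the other; starts at 0 to 0.006 and is to stay there.

How it is judged:
By the outcome, as a careful person would: the job done as asked, in the order asked, and still so for the second after the job is handed in, with the robot touching nothing.
It also fails if it takes over 29 s, if anything falls off the work surface, if the arm or the gripper's body presses on something with over 40 N, if the wrist force passes 120 N, or if a joint passes its speed limit or range.

## Working session

There is one attempt and no reset: what is moved stays moved. The work goes in short steps, Python scripts to look and compute and a tool call to move; the robot and the scene stay as the last step left them, time stands still between calls to the robot, and variables do not carry over. Pictures are saved under pics/ and viewed, at most 10 in all, crops included, and the job is handed in when it is done.

Besides the shell and the picture viewer there is one more tool, called after "Request:" as name([rows], argument=value, ...), one row to a line, values as JSON. send_rows: Moves the arm, as the interface text tells. Its arguments: {"type":"object","properties":{"steps":{"type":"array","items":{"type":"object","properties":{"linear":{"type":"array","items":{"type":"number"}},"rot":{"type":"array","items":{"type":"number"}},"jaw":{"type":"number"}}}},"newtons":{"type":"number"}},"required":["steps"]}

```bash
mkdir -p pics
python3 - <<'E'
from station import ctrl, capture, camera_params
import cv2,numpy as np
for n in("side","top"):
    p=camera_params(n);print({k:(np.round(v,3).tolist() if k=="pose" else v) for k,v in p.items()})
    im=capture(n);cv2.imwrite(f"pics/{n}0.png",im[:,:,::-1])
s=ctrl.read_state();print(s["t"],s["tcp_pos"],s["orientation"])
E
```

```text
{'fx': 380.01875107270354, 'fy': 380.01875107270354, 'cx': 248.93133420215906, 'cy': 190.40131420068997, 'pose': [[0.787, 0.298, -0.54, 162.645], [-0.616, 0.389, -0.684, -509.077], [0.007, 0.872, 0.49, 460.076], [0.0, 0.0, 0.0, 1.0]]}
{'fx': 395.8543420476633, 'fy': 395.8543420476633, 'cx': 253.36912885408944, 'cy': 187.22708039205807, 'pose': [[0.028, 0.992, -0.126, 425.425], [-0.999, 0.033, 0.035, 9.937], [0.039, 0.125, 0.991, 973.601], [0.0, 0.0, 0.0, 1.0]]}
0.1 [213.42162732 640.14396888 403.75143869] [-5.03268743e-01 -3.10080272e+00  2.75083741e-03]
```

View pics/side0.png

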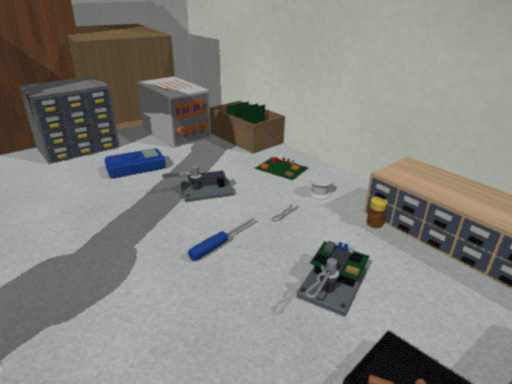

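View pics/top0.png

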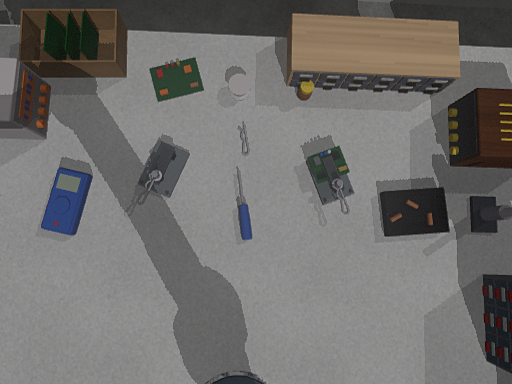

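The board clamp is at top (338,183) / side (332,265), with its cotter pointing back toward the robot (top (344,208)). The empty clamp is at top (155,175). I'll enlarge both views next.

Run:
```python
import cv2,numpy as np
a=cv2.imread("pics/side0.png")[235:315,280:380];b=cv2.imread("pics/top0.png")[140:220,295:395]
f=lambda i:cv2.resize(i,None,fx=6,fy=6,interpolation=cv2.INTER_CUBIC)
# 10px grid ticks
def g(i,x0,y0):
    i=f(i)
    for k in range(0,100,10):
        cv2.putText(i,str(x0+k),(k*6,10),0,.35,(0,0,255),1);cv2.line(i,(k*6,12),(k*6,18),(0,0,255),1)
        if k<80: cv2.putText(i,str(y0+k),(0,k*6+4),0,.35,(255,0,0),1)
    return i
cv2.imwrite("pics/s1.png",g(a,280,235));cv2.imwrite("pics/t1.png",g(b,295,140))
```

```text
(no output)
```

View pics/s1.png

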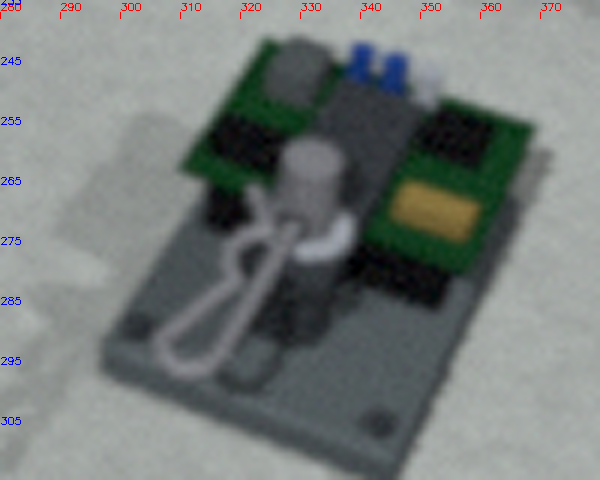

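View pics/t1.png

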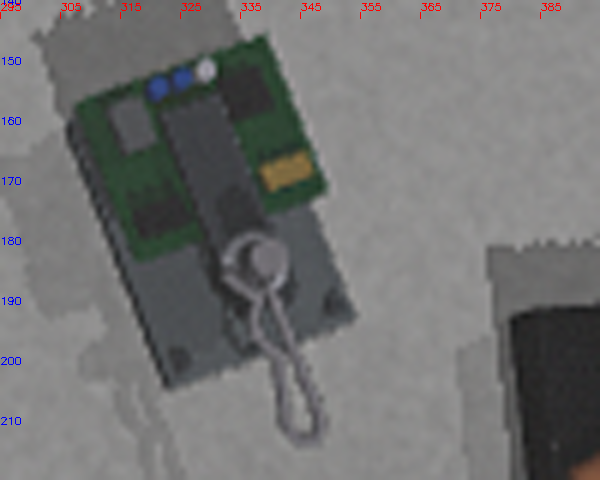

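The side crop shows the eye centred near (312,292.5) and the pin top near (332,260). In the top crop the eye is near (344.7,209.2), its outer end at (345.3,213.3), and the pin top at (339.5,182.8). I'll triangulate these points.

```bash
cat > h.py <<'E'
from station import ctrl, capture, camera_params
import numpy as np
def ray(n,u,v):
    p=camera_params(n);T=np.array(p["pose"]);d=T[:3,:3]@[(u-p["cx"])/p["fx"],-(v-p["cy"])/p["fy"],-1]
    return T[:3,3],d/np.linalg.norm(d)
def plane(n,u,v,z):
    o,d=ray(n,u,v);return o+d*(z-o[2])/d[2]
def tri(a,b):
    o1,d1=ray("side",*a);o2,d2=ray("top",*b)
    s=np.linalg.lstsq(np.c_[d1,-d2],o2-o1,rcond=None)[0]
    p,q=o1+s[0]*d1,o2+s[1]*d2;return (p+q)/2,np.linalg.norm(p-q)
E
python3 - <<'E'
from h import *
from scipy.spatial.transform import Rotation as R
np.set_printoptions(precision=1,suppress=True)
print("eye",tri((311.8,292.5),(344.7,209.2)),"pin",tri((332,260.3),(339.5,182.8)))
e=plane("top",344.7,209.2,52);o=plane("top",345.3,213.3,52);p=plane("top",339.5,182.8,70)
print(e,o,p,plane("side",311.8,292.5,52),plane("side",332,260.3,70))
d=(p-e)[:2];print(np.hypot(*d),np.arctan2(d[1],d[0]))
# base plate left/right edges direction, strap direction from top
for a,b in (((322.6,204.2),(306.6,162)),((354,192.5),(339.5,146.5))):
    z=12 if a[0]<330 else 20
    v=plane("top",*b,z)-plane("top",*a,z);print("edge yaw",np.arctan2(v[1],v[0]))
s=ctrl.read_state();print(R.from_rotvec(s["orientation"]).as_matrix())
E
```

```text
eye (array([ 497.2, -239.2,   51. ]), np.float64(1.5455248881450923)) pin (array([ 557.2, -222.2,   70.5]), np.float64(0.21448118946976794))
[ 497.7 -239.4   52. ] [ 488.1 -240.9   52. ] [ 557.4 -222.4   70. ] [ 495.6 -239.5   52. ] [ 557.6 -221.8   70. ]
62.07881020026095 0.277820805185468
edge yaw 0.37337020219047506
edge yaw 0.30581638702207353
[[-0.9  0.3 -0. ]
 [ 0.3  0.9 -0. ]
 [-0.  -0.  -1. ]]
```

The eye triangulates to z = 51 and the pin top to z = 70.5, which match the given 52 and 70. The push yaw is about 0.36 rad. I'll bring the closed gripper round in an arc at height.

Request:
send_rows([
  {"linear": [0.09, -0.08, 0], "rot": [0, 0, -0.03], "jaw": 1},
  {"linear": [0.18, -0.16, 0], "rot": [0, 0, -0.06], "jaw": 1},
  {"linear": [0.27, -0.24, 0], "rot": [0, 0, -0.09], "jaw": 1},
  {"linear": [0.36, -0.32, 0], "rot": [0, 0, -0.12], "jaw": 1},
  {"linear": [0.45, -0.4, 0], "rot": [0, 0, -0.15], "jaw": 1},
  {"linear": [0.54, -0.48, 0], "rot": [0, 0, -0.18], "jaw": 1},
  {"linear": [0.63, -0.56, 0], "rot": [0, 0, -0.21], "jaw": 1},
  {"linear": [0.72, -0.64, 0], "rot": [0, 0, -0.24], "jaw": 1},
  {"linear": [0.81, -0.72, 0], "rot": [0, 0, -0.27], "jaw": 1},
  {"linear": [0.9, -0.8, 0], "rot": [0, 0, -0.3], "jaw": 1},
], newtons=40)

```text
t: 1.1
tcp_pos: [484.3, 399.2, 404.3]
orientation: [-1.44, -2.792, 0.001]
contact_force: [0.4, 1.1, -0.1]
opening: 0.1
grip_force: 0.0
```

Request:
send_rows([
  {"linear": [0.04, -0.09, 0], "rot": [0, 0, -0.03], "jaw": 1},
  {"linear": [0.08, -0.18, 0], "rot": [0, 0, -0.06], "jaw": 1},
  {"linear": [0.12, -0.27, 0], "rot": [0, 0, -0.09], "jaw": 1},
  {"linear": [0.16, -0.36, 0], "rot": [0, 0, -0.12], "jaw": 1},
  {"linear": [0.2, -0.45, 0], "rot": [0, 0, -0.15], "jaw": 1},
  {"linear": [0.24, -0.54, 0], "rot": [0, 0, -0.18], "jaw": 1},
  {"linear": [0.28, -0.63, 0], "rot": [0, 0, -0.21], "jaw": 1},
  {"linear": [0.32, -0.72, 0], "rot": [0, 0, -0.24], "jaw": 1},
  {"linear": [0.36, -0.81, 0], "rot": [0, 0, -0.27], "jaw": 1},
  {"linear": [0.4, -0.9, 0], "rot": [0, 0, -0.3], "jaw": 1},
])

```text
t: 2.1
tcp_pos: [603.2, 128.6, 404.9]
orientation: [-2.234, -2.208, -0.0]
contact_force: [0.1, -0.6, -0.5]
opening: -0.0
grip_force: 0.0
```

Request:
send_rows([
  {"linear": [-0.02, -0.09, 0], "rot": [0, 0, -0.03], "jaw": 1},
  {"linear": [-0.04, -0.18, 0], "rot": [0, 0, -0.06], "jaw": 1},
  {"linear": [-0.06, -0.27, 0], "rot": [0, 0, -0.09], "jaw": 1},
  {"linear": [-0.08, -0.36, 0], "rot": [0, 0, -0.12], "jaw": 1},
  {"linear": [-0.1, -0.45, 0], "rot": [0, 0, -0.15], "jaw": 1},
  {"linear": [-0.12, -0.54, 0], "rot": [0, 0, -0.18], "jaw": 1},
  {"linear": [-0.14, -0.63, 0], "rot": [0, 0, -0.21], "jaw": 1},
  {"linear": [-0.16, -0.72, 0], "rot": [0, 0, -0.24], "jaw": 1},
  {"linear": [-0.18, -0.81, 0], "rot": [0, 0, -0.27], "jaw": 1},
  {"linear": [-0.2, -0.9, 0], "rot": [0, 0, -0.3], "jaw": 1},
])

```text
t: 3.1
tcp_pos: [542.8, -141.8, 404.7]
orientation: [2.808, 1.408, 0.0]
contact_force: [0.7, -0.5, 0.7]
opening: 0.1
grip_force: 0.0
```

Request:
send_rows([
  {"linear": [-0.04, -0.05, 0], "rot": [0, 0, -0.03], "jaw": 1},
  {"linear": [-0.08, -0.1, 0], "rot": [0, 0, -0.06], "jaw": 1},
  {"linear": [-0.12, -0.15, 0], "rot": [0, 0, -0.09], "jaw": 1},
  {"linear": [-0.16, -0.2, 0], "rot": [0, 0, -0.12], "jaw": 1},
  {"linear": [-0.2, -0.25, 0], "rot": [0, 0, -0.15], "jaw": 1},
  {"linear": [-0.24, -0.3, 0], "rot": [0, 0, -0.18], "jaw": 1},
  {"linear": [-0.28, -0.34, 0], "rot": [0, 0, -0.22], "jaw": 1},
  {"linear": [-0.31, -0.38, 0], "rot": [0, 0, -0.25], "jaw": 1},
  {"linear": [-0.31, -0.38, 0], "rot": [0, 0, -0.272], "jaw": 1},
  {"linear": [-0.31, -0.38, 0], "rot": [0, 0, -0.272], "jaw": 1},
])

```text
t: 4.1
tcp_pos: [450.0, -254.3, 404.8]
orientation: [3.09, 0.567, 0.0]
contact_force: [-0.0, -0.4, 0.1]
opening: 0.0
grip_force: 0.0
```

Request:
send_rows([
  {"linear": [0, 0, -0.07], "jaw": 1},
  {"linear": [0, 0, -0.14], "jaw": 1},
  {"linear": [0, 0, -0.21], "jaw": 1},
  {"linear": [0, 0, -0.28], "jaw": 1},
  {"linear": [0, 0, -0.35], "jaw": 1},
  {"linear": [0, 0, -0.42], "jaw": 1},
  {"linear": [0, 0, -0.49], "jaw": 1},
  {"linear": [0, 0, -0.56], "jaw": 1},
  {"linear": [0, 0, -0.62], "jaw": 1},
  {"linear": [0, 0, -0.66], "jaw": 1},
])

```text
$.steps[0]: bad value
```

Run:
```python
from h import *
import cv2
s=ctrl.read_state();print(s["t"],s["tcp_pos"],s["orientation"],s["contact_force"])
a=capture("side")[220:320,270:390,::-1];b=capture("top")[140:260,295:395,::-1]
f=lambda i:cv2.resize(i,None,fx=4,fy=4,interpolation=cv2.INTER_CUBIC)
a=f(a);b=f(b);o=np.zeros((480,800,3),np.uint8);o[:400,:400]=a[:,:400];o[:480,400:]=b
cv2.imwrite("pics/c2.png",o)
```

```text
4.1 [ 449.97471518 -254.33796316  404.7901757 ] [3.08990345e+00 5.66737098e-01 4.05080570e-04] [-0.04009123 -0.43270508  0.05033111]
```

View pics/c2.png

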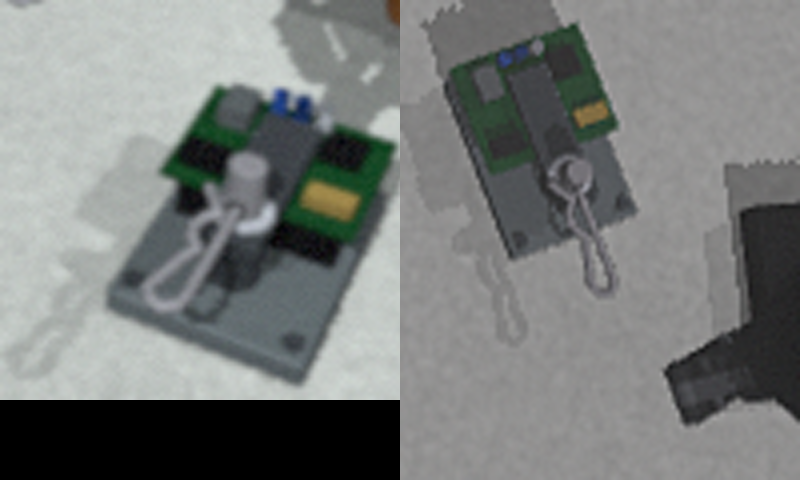

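The view shows the cotter undisturbed, its eye end near (600,293) in the crop, and the bench free below the gripper. The descent call was refused because the rows had no "rot", so I'll send it again.

Request:
send_rows([
  {"linear": [0, 0, -0.07], "rot": [0, 0, 0], "jaw": 1},
  {"linear": [0, 0, -0.14], "rot": [0, 0, 0], "jaw": 1},
  {"linear": [0, 0, -0.21], "rot": [0, 0, 0], "jaw": 1},
  {"linear": [0, 0, -0.28], "rot": [0, 0, 0], "jaw": 1},
  {"linear": [0, 0, -0.35], "rot": [0, 0, 0], "jaw": 1},
  {"linear": [0, 0, -0.42], "rot": [0, 0, 0], "jaw": 1},
  {"linear": [0, 0, -0.49], "rot": [0, 0, 0], "jaw": 1},
  {"linear": [0, 0, -0.56], "rot": [0, 0, 0], "jaw": 1},
  {"linear": [0, 0, -0.62], "rot": [0, 0, 0], "jaw": 1},
  {"linear": [0, 0, -0.66], "rot": [0, 0, 0], "jaw": 1},
])

```text
t: 5.2
tcp_pos: [450.6, -253.2, 205.4]
orientation: [-3.088, -0.572, 0.002]
contact_force: [0.1, 0.3, -0.6]
opening: 0.2
grip_force: 0.0
```

Run:
```python
from h import *
import cv2
s=ctrl.read_state();print(s["t"],s["tcp_pos"],s["orientation"],s["contact_force"])
a=capture("side")[240:340,270:370,::-1];b=capture("top")[140:260,295:395,::-1]
f=lambda i:cv2.resize(i,None,fx=4,fy=4,interpolation=cv2.INTER_CUBIC)
a=f(a);b=f(b);o=np.zeros((480,800,3),np.uint8);o[:400,:400]=a[:,:400];o[:480,400:]=b
cv2.imwrite("pics/c3.png",o)
```

```text
5.2 [ 450.5812934  -253.15057395  205.36965707] [-3.08814482e+00 -5.72211055e-01  1.80063874e-03] [ 0.06130925  0.27340057 -0.63838051]
```

View pics/c3.png

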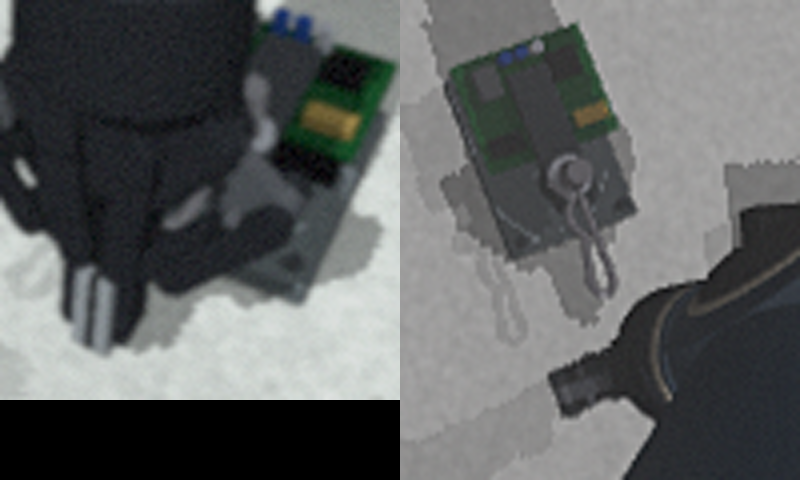

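The finger stands about 25 mm behind the eye and is lined up with it. I'll advance slowly to find contact.

Request:
send_rows([
  {"linear": [0.012, 0.0, 0], "rot": [0, 0, 0], "jaw": 1},
  {"linear": [0.024, 0.003, 0], "rot": [0, 0, 0], "jaw": 1},
  {"linear": [0.036, 0.007, 0], "rot": [0, 0, 0], "jaw": 1},
  {"linear": [0.048, 0.011, 0], "rot": [0, 0, 0], "jaw": 1},
  {"linear": [0.058, 0.015, 0], "rot": [0, 0, 0], "jaw": 1},
  {"linear": [0.068, 0.019, 0], "rot": [0, 0, 0], "jaw": 1},
  {"linear": [0.076, 0.022, 0], "rot": [0, 0, 0], "jaw": 1},
  {"linear": [0.084, 0.025, 0], "rot": [0, 0, 0], "jaw": 1},
  {"linear": [0.09, 0.027, 0], "rot": [0, 0, 0], "jaw": 1},
  {"linear": [0.094, 0.028, 0], "rot": [0, 0, 0], "jaw": 1},
])

```text
t: 6.3
tcp_pos: [478.3, -245.3, 206.6]
orientation: [-3.089, -0.57, 0.002]
contact_force: [-2.4, 0.4, 0.8]
opening: 0.1
grip_force: 0.8
```

Request:
send_rows([
  {"linear": [0.006, 0.002, 0], "rot": [0, 0, 0], "jaw": 1},
  {"linear": [0.012, 0.004, 0], "rot": [0, 0, 0], "jaw": 1},
  {"linear": [0.018, 0.006, 0], "rot": [0, 0, 0], "jaw": 1},
  {"linear": [0.023, 0.009, 0], "rot": [0, 0, 0], "jaw": 1},
  {"linear": [0.028, 0.011, 0], "rot": [0, 0, 0], "jaw": 1},
  {"linear": [0.033, 0.013, 0], "rot": [0, 0, 0], "jaw": 1},
  {"linear": [0.037, 0.014, 0], "rot": [0, 0, 0], "jaw": 1},
  {"linear": [0.041, 0.015, 0], "rot": [0, 0, 0], "jaw": 1},
  {"linear": [0.044, 0.016, 0], "rot": [0, 0, 0], "jaw": 1},
  {"linear": [0.044, 0.016, 0], "rot": [0, 0, 0], "jaw": 1},
])

```text
t: 7.3
tcp_pos: [492.9, -240.1, 206.9]
orientation: [3.088, 0.572, 0.003]
contact_force: [0.3, -0.6, 0.2]
opening: -0.0
grip_force: 0.0
```

Force has dropped to zero, as expected once the cotter has snapped on ahead. I'll nudge 3 mm further, then back off and look.

Request:
send_rows([
  {"linear": [0.004, 0.001, 0], "rot": [0, 0, 0], "jaw": 1},
  {"linear": [0.008, 0.003, 0], "rot": [0, 0, 0], "jaw": 1},
  {"linear": [0.01, 0.004, 0], "rot": [0, 0, 0], "jaw": 1},
  {"linear": [0.01, 0.004, 0], "rot": [0, 0, 0], "jaw": 1},
  {"linear": [0.0, 0.0, 0], "rot": [0, 0, 0], "jaw": 1},
  {"linear": [-0.04, -0.015, 0], "rot": [0, 0, 0], "jaw": 1},
  {"linear": [-0.08, -0.03, 0], "rot": [0, 0, 0], "jaw": 1},
  {"linear": [-0.12, -0.045, 0], "rot": [0, 0, 0], "jaw": 1},
  {"linear": [-0.15, -0.056, 0], "rot": [0, 0, 0], "jaw": 1},
  {"linear": [-0.15, -0.056, 0], "rot": [0, 0, 0], "jaw": 1},
])

```text
t: 8.3
tcp_pos: [444.9, -258.2, 206.8]
orientation: [-3.09, -0.565, 0.001]
contact_force: [-0.0, 0.1, -0.3]
opening: -0.1
grip_force: 0.0
```

Request:
send_rows([
  {"linear": [0, 0, 0.07], "rot": [0, 0, 0], "jaw": 1},
  {"linear": [0, 0, 0.14], "rot": [0, 0, 0], "jaw": 1},
  {"linear": [0, 0, 0.21], "rot": [0, 0, 0], "jaw": 1},
  {"linear": [0, 0, 0.28], "rot": [0, 0, 0], "jaw": 1},
  {"linear": [0, 0, 0.35], "rot": [0, 0, 0], "jaw": 1},
  {"linear": [0, 0, 0.42], "rot": [0, 0, 0], "jaw": 1},
  {"linear": [0, 0, 0.49], "rot": [0, 0, 0], "jaw": 1},
  {"linear": [0, 0, 0.56], "rot": [0, 0, 0], "jaw": 1},
  {"linear": [0, 0, 0.62], "rot": [0, 0, 0], "jaw": 1},
  {"linear": [0, 0, 0.66], "rot": [0, 0, 0], "jaw": 1},
])

```text
t: 9.3
tcp_pos: [447.1, -257.3, 406.1]
orientation: [3.089, 0.571, 0.003]
contact_force: [-0.1, 0.3, -0.2]
opening: 0.0
grip_force: 0.0
```

Run:
```python
from h import *
import cv2
a=capture("side")[230:330,280:380,::-1];b=capture("top")[140:240,295:395,::-1]
f=lambda i:cv2.resize(i,None,fx=4,fy=4,interpolation=cv2.INTER_CUBIC)
cv2.imwrite("pics/c4.png",np.hstack([f(a),f(b)]))
```

```text
(no output)
```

View pics/c4.png

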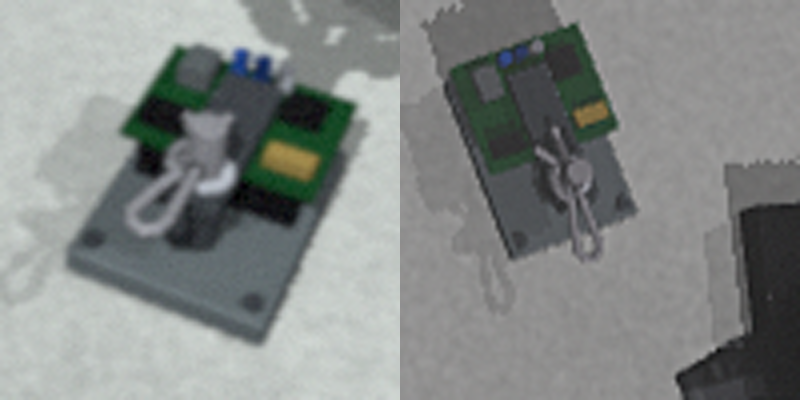

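The bow now wraps the pin in both crops. The leg comes out on the far side (top crop (556,135)), and the eye end has moved about 22 mm in, to (588,260). The gripper is clear.

```bash
python3 -c "
from station import ctrl
print(ctrl.hand_in())"
```

```text
the job is handed in; nothing more can be done
None
```

The cotter on the clamp holding the green board is pushed in with its bow snapped over the pin, the empty clamp's cotter was not touched, and the job was handed in after about 9.4 s with the gripper clear.

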